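Set the portfolio eyelet with the mallet

ROBOT

A 6-joint arm with a two-finger parallel gripper is mounted at the origin on the work surface. World frame = base frame: x ahead of the robot, y to its left, z up, the work surface at z = 0. Lengths are in m, angles in rad, forces in N, time in s.
With the tool pointing down it reaches from about 0.3 to 0.875 m from the base axis. Payload 6.4 kg.
Tool frame: the origin (TCP) lies between the finger pads; the fingertips stand 22 mm ahead of it and the grasp point (between the pads) lies 3 mm ahead of it; z points along the fingers, y is the line along which they close (so a half turn about z gives the same grasp; the last joint's range is limited). The gripper opens to 85 mm and grips with 20 to 120 N. Pads are 22 mm wide; open, the fingers measure 114 mm over their backs; the gripper's body (76 mm by 85 mm) begins 54 mm behind the grasp point. The pads swing forward as they close: fully open they stand 13 mm farther back than shut.
Start: joints at [1.107, 0.181, 1.607, -0, 1.354, -0.206], TCP at [0.147, 0.556, 0.253] pointing down, gripper open.
Joint ranges: [-2.99, 2.99], [-0.89, 2.07], [0.3, 2.58], [-1.14, 4.28], [0, 2.63], [-3.12, 3.12]. Speed limits (rad/s): [2.57, 2.57, 3.01, 3.14, 3.14, 3.14].

INTERFACE

Orientations are given as [roll, pitch, yaw] about the fixed x, y, z axes, in that order (R = Rz(yaw) Ry(pitch) Rx(roll)).
In Python, from bench import monitor, vision, order gives the robot as it stands.
- The arm moves only by the tool drive_tool, never from a script. Its argument "motion" is a list of rows, each an object of numbers: "tx", "ty", "tz": the shift along the tool's x, y, z in mm; "ax", "ay", "az": the turn, a rotation vector about the tool's x, y, z in rad; "grip": the opening, from -1 (shut) to 1 (fully open). A call has 1 to 10 rows; each row shifts and turns the commanded pose from where the row before left it, along the tool's axes as they then stand; what a row does not reach is not made up. A row lasts 1/8 s, in which the tool goes at most 62.5 mm and 10.7 degrees, less where a joint would pass 70% of its speed; a pose out of reach is approached as far as the arm can. A call with a gripper value outside its range is refused whole. The fingers move at their own pace and stop on an object; "newtons" is the grip in N (left out, the last holds). Time passes only in rows, so rows that do not move let the fingers close. It gives the time, the measured TCP pose, the force, the opening and the grip force at its end, in the units of the state.
- monitor.observe(): the state, without advancing time (a new reading comes with each control period).
- vision.snapshot(name): name is "side" or "top"; returns (picture, depth): 480x640x3 uint8, red, green, blue; 480x640 float32, m along the optical axis (not along the pixel's ray), 0 where there is no reading.
- vision.camera_model(name): a dict with "mtx" (3x3 intrinsics, pixels), "cam_to_world" (4x4, takes a point from camera to world coordinates). Camera axes: x right, y down, z forward; pixel columns grow to the right and rows downward; lengths in m; the calibration is good to about 2 mm. A picture is of the moment at which its call begins. camera_model takes no time and is no camera call.
- order.finish_job(): hands the job in; it is judged then, once.
Trained networks look in the newest picture that a camera, given by its name, has taken for a name from the list of things; names that differ only in an ending like _2 or _b are one class to them, and where a whole thing is asked for, a point or a joint stands for the part that bears it (a point fixed in the world has none). Each returns a list of dicts, best first, with "conf" (0 to 1); they miss things now and then, are a little off and sometimes report something else, mostly with a low value. They report only what shows in the picture. A call takes as long as a camera call. They do not tell look-alikes from the thing itself.
- vision.trace(camera, thing): "region" (480x640 bool, what is visible of it) and "rect" ([centre column, centre row, width, height] in pixels, round what is visible of it).
- vision.tip_of(camera, thing): "centre" ([column, row] in pixels: a listed point, or the origin of a listed thing).
The state is a dict: "clock": time; "q": joint angles; "joint_velocities": joint speeds; "tau": joint torques, N m; "tcp_pos": TCP position; "eef_rot": TCP orientation; "wrist_force": force on the tool from outside, world axes, zero at the start; "moment": the same for the moment, N m; "width": finger opening in m; "finger_force": force on a finger pad.
Only numpy, scipy, OpenCV 4.12 (cv2) and the standard library are available. Lean on these libraries where they do the work, as an engineer would, in place of code of your own. Each camera call takes 0.05 s, during which the arm holds its last target. There are 200 camera calls.

TASK

Set the eyelet in the black portfolio board: pick up the mallet, hold its head upright over the round cap of the eyelet setter and give it a brisk blow that drives the sprung plunger all the way down. Then let the plunger spring back up and stand the mallet on its head again on the dark rubber pad. Leave the square-capped corner cutter unstruck and the other things on the bench where they are.

Things in the scene. Friction and masses are not known exactly. Their poses are not given: they have to be found in the camera images.
- mallet: Mallet, ~320 g: white nylon cylinder head, 56 mm diameter, 70 mm tall, steel band, pale wooden handle. It stands on one face of its head, handle level in the air. Origin: centre of the head's lower (striking) face; z up the head's axis; handle along -x, reaching 28 to 171 mm from the axis, 22 mm wide (y), 26 mm high, its centre line 35 mm above the striking face.
- mallet_grip (a point): Point on the centre line of the mallet's handle, 50 mm along -x from the head's axis and 35 mm above the striking face; axes as the mallet's. The handle's flat sides face +y and -y here and can be gripped from above.
- pad: Square dark rubber pad 120 x 120 mm, 6 mm thick, fixed to the bench, with the mallet's head standing on it near the middle. Origin: centre of its underside, on the bench; its top is 6 mm higher.
- eyelet_setter: Eyelet setter, grey steel stand fixed to the bench: base 130 x 100 x 24 mm, column at +x, arm reaching to -x, its top 105 mm high, with a sprung plunger on it. A black board (165 x 120 x 4 mm, top at 28 mm) with a brass eyelet lies in the throat and sticks out 145 mm to -x. Origin: centre of the base's underside; plunger axis at x = -20 mm.
- eyelet_cap (a point): Centre of the top face of the eyelet setter's plunger cap: a round steel cap 44 mm in diameter, 15 mm thick, its top 150 mm above the bench when up. It moves down with the plunger.
- eyelet_plunger (a joint): Travel of the eyelet setter's plunger in m: 0 = up, 0.020 = fully down against its stop. The spring pushes up with 4 N at the top and 8 N at the bottom, and brings it back by itself.
- corner_cutter: Corner cutter, not to be struck: a stand of the same size and shape as the eyelet setter, fixed to the bench, with a square plunger cap and no board in its throat. Origin: centre of the base's underside; plunger axis at x = -20 mm.
- corner_plunger (a joint): Travel of the corner cutter's plunger in m: 0 = up, 0.020 = down; same spring.
- corner_cap (a point): Centre of the top face of the corner cutter's square cap (44 x 44 mm), 150 mm above the bench.
- dish: Bystander: small steel bowl, 64 mm wide, 25 mm tall, beside the eyelet setter. Origin: centre of its underside.
- ink: Bystander: black ink bottle, 52 mm diameter, 100 mm tall. Origin: centre of its underside.
- tape: Bystander: cardboard tape roll lying flat, 100 mm outside, 25 mm tall. Origin: centre of its underside.
- varnish: Bystander: steel can with paper label, 72 mm diameter, 90 mm tall. Origin: centre of its underside.
- pen_pot: Bystander: white ceramic cup, 72 mm across the rim, 100 mm tall. Origin: centre of its underside.
- stapler: Bystander: black and steel stapler, 140 x 36 x 54 mm. Origin: centre of its underside.
- brush: Bystander: brush lying on the bench at the side.
There are look-alikes about, which are no part of the job. What is meant by the mallet is not red or turquoise, and is the larger of those in its own colour.

How it is judged:
By the outcome, as a careful person would: the job done as asked, in the order asked, and still so for the second after the job is handed in, with the robot touching nothing.
It also fails if it takes over 42 s, if anything falls off the work surface, if the arm or the gripper's body presses on something with over 40 N, if the wrist force passes 120 N, or if a joint passes its speed limit or range.

## Working session

There is one attempt and no reset: what is moved stays moved. The work goes in short steps, Python scripts to look and compute and a tool call to move; the robot and the scene stay as the last step left them, time stands still between calls to the robot, and variables do not carry over. Pictures are saved under pics/ and viewed, at most 10 in all, crops included, and the job is handed in when it is done.

Besides the shell and the picture viewer there is one more tool, called after "Request:" in YAML: its name, and indented under it one key for each argument. drive_tool: Moves the arm, as the interface text tells. Its arguments: {"type":"object","properties":{"motion":{"type":"array"},"newtons":{"type":"number"}},"required":["motion"]}

```bash
mkdir -p pics
cat > h.py <<'E'
import numpy as np, cv2
from bench import monitor, vision, order
def snap(n,f=None):
    p,d=vision.snapshot(n)
    if f: cv2.imwrite('pics/'+f,p[:,:,::-1])
    return p,d
def world(n,d,uv):
    m=vision.camera_model(n);K=np.array(m['mtx']);T=np.array(m['cam_to_world'])
    uv=np.atleast_2d(uv).astype(float)
    z=np.array([d[int(round(v)),int(round(u))] for u,v in uv])
    c=np.c_[(uv[:,0]-K[0,2])/K[0,0]*z,(uv[:,1]-K[1,2])/K[1,1]*z,z]
    return c@T[:3,:3].T+T[:3,3]
def cloud(n,d,mask):
    v,u=np.nonzero(mask&(d>0)); return world(n,d,np.c_[u,v])
def ray(n,uv,h):
    m=vision.camera_model(n);K=np.array(m['mtx']);T=np.array(m['cam_to_world'])
    r=T[:3,:3]@np.linalg.solve(K,[uv[0],uv[1],1]);o=T[:3,3]
    return o+r*(h-o[2])/r[2]
E
python3 - <<'E'
from h import *
for n in('top','side'):
    p,d=snap(n,n+'1.png')
    print(n,np.round(vision.camera_model(n)['cam_to_world'],3).tolist())
    for t in ('mallet','mallet_grip','eyelet_cap','corner_cap','pad','eyelet_setter','corner_cutter'):
        for r in vision.tip_of(n,t)[:4]:
            c=r['centre']
            try: w=world(n,d,c)[0].round(3)
            except Exception as e: w=None
            print(n,t,round(r['conf'],2),np.round(c,0),w)
s=monitor.observe();print({k:np.round(v,3).tolist() for k,v in s.items()})
E
```

```text
top [[-0.025, -0.994, 0.107, 0.312], [-1.0, 0.025, -0.003, -0.002], [0.001, -0.107, -0.994, 1.571], [0.0, 0.0, 0.0, 1.0]]
top mallet 0.97 [421. 148.] [ 0.749 -0.278  0.054]
top mallet 0.93 [406. 354.] [ 0.197 -0.215  0.063]
top mallet 0.82 [437. 218.] [ 0.551 -0.308  0.079]
top mallet 0.7 [399. 259.] [ 0.449 -0.208  0.048]
top mallet_grip 0.9 [387. 271.] [ 0.421 -0.181  0.002]
top mallet_grip 0.77 [424. 350.] [ 0.207 -0.264  0.046]
top mallet_grip 0.73 [431. 144.] [ 0.765 -0.31   0.042]
top mallet_grip 0.6 [447. 231.] [ 0.519 -0.339  0.053]
top eyelet_cap 0.64 [308. 228.] [0.522 0.032 0.151]
top corner_cap 0.7 [192. 244.] [0.49  0.323 0.146]
top pad 0.87 [439. 215.] [ 0.561 -0.316  0.075]
top pad 0.44 [309. 227.] [0.525 0.029 0.15 ]
top eyelet_setter 0.95 [310. 224.] [0.532 0.025 0.152]
top corner_cutter 0.69 [200. 240.] [0.506 0.313 0.105]
top corner_cutter 0.39 [446. 232.] [ 0.517 -0.335  0.057]
side [[0.98, -0.15, 0.134, 0.272], [-0.2, -0.661, 0.723, -1.149], [-0.019, -0.735, -0.678, 1.206], [0.0, 0.0, 0.0, 1.0]]
side mallet 0.97 [378. 352.] [ 0.563 -0.345  0.036]
side mallet 0.97
[... 234 characters left out ...]
.762 -0.325  0.027]
side mallet_grip 0.84 [220. 346.] [ 0.197 -0.254  0.045]
side mallet_grip 0.73 [306. 312.] [ 0.417 -0.187  0.034]
side eyelet_cap 0.66 [329. 215.] [0.529 0.043 0.144]
side corner_cap 0.68 [295. 155.] [0.488 0.339 0.146]
side pad 0.8 [376. 356.] [ 0.558 -0.343  0.021]
side eyelet_setter 0.95 [336. 252.] [0.543 0.013 0.032]
{'clock': 0.8, 'q': [1.107, 0.181, 1.607, -0.0, 1.354, -0.206], 'joint_velocities': [-0.002, -0.001, 0.001, -0.0, -0.001, 0.001], 'tau': [0.001, -44.477, -35.168, -0.0, 0.0, 0.0], 'tcp_pos': [0.147, 0.556, 0.253], 'eef_rot': [3.142, 0.0, 2.884], 'wrist_force': [1.082, -0.419, -0.316], 'moment': [0.002, 0.025, -0.018], 'finger_force': 0.0, 'width': 0.085}
```

View pics/top1.png

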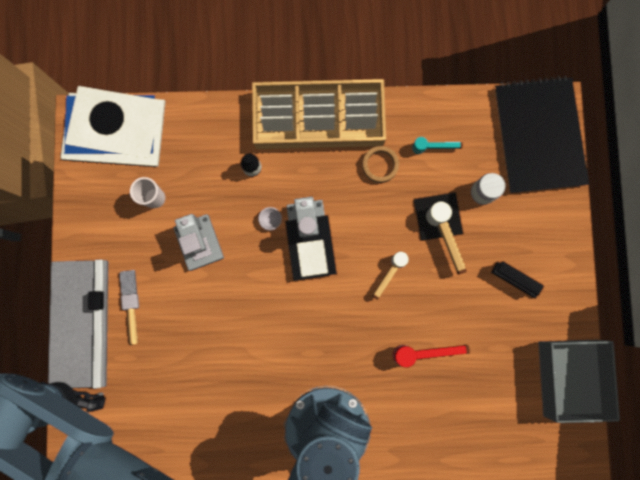

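View pics/side1.png

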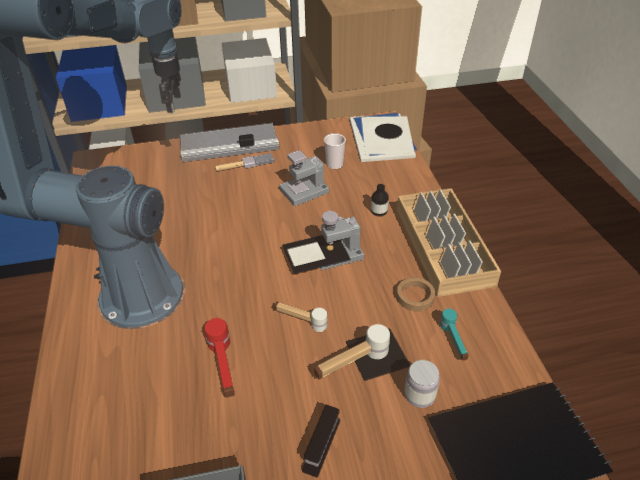

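The mallet in question is the large white one standing on the pad, with its head at (441,212) in the top view and its handle running toward (462,270). The round cap is near (306,228) and the corner cutter is at (192,240). In the side view the head is at (377,340) and the cap at (330,217). Next I measure these precisely.

Run:
```python
from h import *
for n,mc in(('top',(441,214)),('side',(376,345))):
    p,d=snap(n)
    R=[r for r in vision.trace(n,'mallet') if r['region'][mc[1]-4:mc[1]+5,mc[0]-4:mc[0]+5].any()]
    if R:
        P=cloud(n,d,R[0]['region'])
        h=P[P[:,2]>.068]; (c,r)=cv2.minEnclosingCircle(h[:,:2].astype(np.float32))
        print(n,'head',len(h),h.mean(0).round(4),np.round(c,4),round(r,4),np.percentile(P[:,2],[50,90,99]).round(4))
        k=P[(P[:,2]>.04)&(P[:,2]<.062)&(np.hypot(*(P[:,:2]-h[:,:2].mean(0)).T)>.04)]
        vx,vy,x0,y0=cv2.fitLine(k[:,:2].astype(np.float32),cv2.DIST_HUBER,0,.001,.001).ravel()
        print(' handle',len(k),k.mean(0).round(4),'dir',vx.round(3),vy.round(3),'yaw(line)',np.arctan2(vy,vx).round(3), 'far',np.hypot(*(k[:,:2]-h[:,:2].mean(0)).T).max().round(3), np.median(k[:,2]).round(4))
    # caps, from depth near both stands
    A=cloud(n,d,np.ones(d.shape,bool))
    for nm,c0 in(('eye',(.525,.035)),('cor',(.49,.325))):
        q=A[(np.hypot(A[:,0]-c0[0],A[:,1]-c0[1])<.05)&(A[:,2]>.143)&(A[:,2]<.158)]
        (c,r)=cv2.minEnclosingCircle(q[:,:2].astype(np.float32))
        print(n,nm,len(q),q.mean(0).round(4),np.round(c,4),round(r,4))
    for r in vision.tip_of(n,'eyelet_cap')[:1]: print('cap ray',ray(n,r['centre'],.15).round(4))
    # pad: dark points
    g=p.max(2)<60
    dk=cloud(n,d,g); dk=dk[(np.abs(dk[:,0]-.56)<.085)&(np.abs(dk[:,1]+.30)<.085)&(dk[:,2]<.03)]
    rc=cv2.minAreaRect(dk[:,:2].astype(np.float32)); print('pad',rc,np.median(dk[:,2]))
```

```text
top head 339 [ 0.5687 -0.3177  0.0761] [ 0.5693 -0.318 ] 0.028 [0.0567 0.0781 0.0821]
 handle 407 [ 0.4712 -0.3505  0.0533] dir 0.95 0.312 yaw(line) 0.317 far 0.169 0.0539
top eye 232 [0.5307 0.0346 0.1504] [0.5308 0.0349] 0.0219
top cor 314 [0.4929 0.33   0.1499] [0.4929 0.3305] 0.0301
cap ray [0.5202 0.0288 0.15  ]
pad ((0.5693440437316895, -0.3275753855705261), (0.11966396868228912, 0.12276960164308548), 7.705737590789795) 0.006533620534010076
side head 358 [ 0.5673 -0.3218  0.0746] [ 0.5696 -0.3201] 0.0293 [0.0527 0.0757 0.0792]
 handle 548 [ 0.4657 -0.3576  0.0511] dir 0.946 0.324 yaw(line) 0.33 far 0.171 0.0519
side eye 156 [0.5299 0.032  0.1485] [0.5292 0.0337] 0.0248
side cor 141 [0.492  0.3269 0.1488] [0.4914 0.3281] 0.0316
cap ray [0.5292 0.041  0.15  ]
pad ((0.5667036771774292, -0.3236083388328552), (0.11792959272861481, 0.12863771617412567), 8.566861152648926) 0.004943320839055354
```

Request:
drive_tool:
  motion:
    - {"az": 0.183, "grip": 1}
    - {"az": 0.183}
    - {"az": 0.183}
    - {"az": 0.183}
    - {"az": 0.183}
    - {"az": 0.183}
    - {"az": 0.183}
    - {"az": 0.183}
    - {"az": 0.183}
    - {"az": 0.183}

```text
validation failed for argument at $.mo...
```

Request:
drive_tool:
  motion:
    - {"az": 0.183}
    - {"az": 0.183}
    - {"az": 0.183}
    - {"az": 0.183}
    - {"tx": 0}

```text
validation failed for argument at $.mo...
```

Request:
drive_tool:
  motion:
    - {"tx": 0, "ty": 0, "tz": 0, "ax": 0, "ay": 0, "az": 0.183, "grip": 1}
    - {"tx": 0, "ty": 0, "tz": 0, "ax": 0, "ay": 0, "az": 0.183, "grip": 1}
    - {"tx": 0, "ty": 0, "tz": 0, "ax": 0, "ay": 0, "az": 0.183, "grip": 1}
    - {"tx": 0, "ty": 0, "tz": 0, "ax": 0, "ay": 0, "az": 0.183, "grip": 1}
    - {"tx": 0, "ty": 0, "tz": 0, "ax": 0, "ay": 0, "az": 0.183, "grip": 1}
    - {"tx": 0, "ty": 0, "tz": 0, "ax": 0, "ay": 0, "az": 0.183, "grip": 1}
    - {"tx": 0, "ty": 0, "tz": 0, "ax": 0, "ay": 0, "az": 0.183, "grip": 1}

```text
clock: 1.98
tcp_pos: [0.1466, 0.556, 0.2533]
eef_rot: [-3.142, 0.0, 1.597]
wrist_force: [0.4, -0.5, 0.6]
width: 0.0852
finger_force: 0.0
```

Request:
drive_tool:
  motion:
    - {"tx": 0, "ty": 0, "tz": 0, "ax": 0, "ay": 0, "az": 0.183, "grip": 1}
    - {"tx": 0, "ty": 0, "tz": 0, "ax": 0, "ay": 0, "az": 0.183, "grip": 1}
    - {"tx": 0, "ty": 0, "tz": 0, "ax": 0, "ay": 0, "az": 0.183, "grip": 1}
    - {"tx": 0, "ty": 0, "tz": 0, "ax": 0, "ay": 0, "az": 0.183, "grip": 1}
    - {"tx": 0, "ty": 0, "tz": 0, "ax": 0, "ay": 0, "az": 0.183, "grip": 1}
    - {"tx": 0, "ty": 0, "tz": 0, "ax": 0, "ay": 0, "az": 0.183, "grip": 1}
    - {"tx": 0, "ty": 0, "tz": 0, "ax": 0, "ay": 0, "az": 0.183, "grip": 1}

```text
clock: 2.85
tcp_pos: [0.1466, 0.556, 0.2533]
eef_rot: [-3.142, -0.0, 0.316]
wrist_force: [-0.3, 0.1, -0.6]
width: 0.0854
finger_force: 0.0
```

Request:
drive_tool:
  motion:
    - {"tx": 4.4, "ty": 53.5, "tz": 0, "ax": 0, "ay": 0, "az": 0, "grip": 1}
    - {"tx": 4.4, "ty": 53.5, "tz": 0, "ax": 0, "ay": 0, "az": 0, "grip": 1}
    - {"tx": 4.4, "ty": 53.5, "tz": 0, "ax": 0, "ay": 0, "az": 0, "grip": 1}
    - {"tx": 4.4, "ty": 53.5, "tz": 0, "ax": 0, "ay": 0, "az": 0, "grip": 1}
    - {"tx": 4.4, "ty": 53.5, "tz": 0, "ax": 0, "ay": 0, "az": 0, "grip": 1}
    - {"tx": 4.4, "ty": 53.5, "tz": 0, "ax": 0, "ay": 0, "az": 0, "grip": 1}
    - {"tx": 4.4, "ty": 53.5, "tz": 0, "ax": 0, "ay": 0, "az": 0, "grip": 1}
    - {"tx": 4.4, "ty": 53.5, "tz": 0, "ax": 0, "ay": 0, "az": 0, "grip": 1}
    - {"tx": 4.4, "ty": 53.5, "tz": 0, "ax": 0, "ay": 0, "az": 0, "grip": 1}
    - {"tx": 4.4, "ty": 53.5, "tz": 0, "ax": 0, "ay": 0, "az": 0, "grip": 1}

```text
clock: 4.1
tcp_pos: [0.3581, 0.0606, 0.2538]
eef_rot: [3.141, -0.002, 0.322]
wrist_force: [0.9, 0.0, 0.2]
width: 0.0853
finger_force: 0.0
```

Request:
drive_tool:
  motion:
    - {"tx": 4.4, "ty": 53.5, "tz": 0, "ax": 0, "ay": 0, "az": 0, "grip": 1}
    - {"tx": 4.4, "ty": 53.5, "tz": 0, "ax": 0, "ay": 0, "az": 0, "grip": 1}
    - {"tx": 4.4, "ty": 53.5, "tz": 0, "ax": 0, "ay": 0, "az": 0, "grip": 1}
    - {"tx": 4.4, "ty": 53.5, "tz": 0, "ax": 0, "ay": 0, "az": 0, "grip": 1}
    - {"tx": 4.4, "ty": 53.5, "tz": 0, "ax": 0, "ay": 0, "az": 0, "grip": 1}
    - {"tx": 4.4, "ty": 53.5, "tz": 0, "ax": 0, "ay": 0, "az": 0, "grip": 1}
    - {"tx": 4.4, "ty": 53.5, "tz": 0, "ax": 0, "ay": 0, "az": 0, "grip": 1}
    - {"tx": 4.4, "ty": 53.5, "tz": 0, "ax": 0, "ay": 0, "az": 0, "grip": 1}
    - {"tx": 0, "ty": 0, "tz": 0, "ax": 0, "ay": 0, "az": 0, "grip": 1}

```text
clock: 5.22
tcp_pos: [0.5265, -0.3358, 0.252]
eef_rot: [-3.141, 0.001, 0.319]
wrist_force: [-0.5, 0.3, -1.1]
width: 0.0854
finger_force: 0.0
```

Request:
drive_tool:
  motion:
    - {"tx": -2.4, "ty": -2.4, "tz": 50, "ax": 0, "ay": 0, "az": 0, "grip": 1}
    - {"tx": 0, "ty": 0, "tz": 50, "ax": 0, "ay": 0, "az": 0, "grip": 1}
    - {"tx": 0, "ty": 0, "tz": 50, "ax": 0, "ay": 0, "az": 0, "grip": 1}
    - {"tx": 0, "ty": 0, "tz": 40, "ax": 0, "ay": 0, "az": 0, "grip": 1}
    - {"tx": 0, "ty": 0, "tz": 18, "ax": 0, "ay": 0, "az": 0, "grip": 1}
    - {"tx": 0, "ty": 0, "tz": 0, "ax": 0, "ay": 0, "az": 0, "grip": 1}

```text
clock: 5.98
tcp_pos: [0.5228, -0.3301, 0.0447]
eef_rot: [-3.14, 0.001, 0.322]
wrist_force: [-0.5, 0.3, 0.6]
width: 0.0854
finger_force: 0.0
```

Run:
```python
from h import *
p,d=snap('side')
cv2.imwrite('pics/s2.png',cv2.resize(p[260:440,270:480],None,fx=3,fy=3)[:,:,::-1])
print(monitor.observe()['tcp_pos'])
```

```text
[ 0.52371626 -0.33105592  0.04621026]
```

View pics/s2.png

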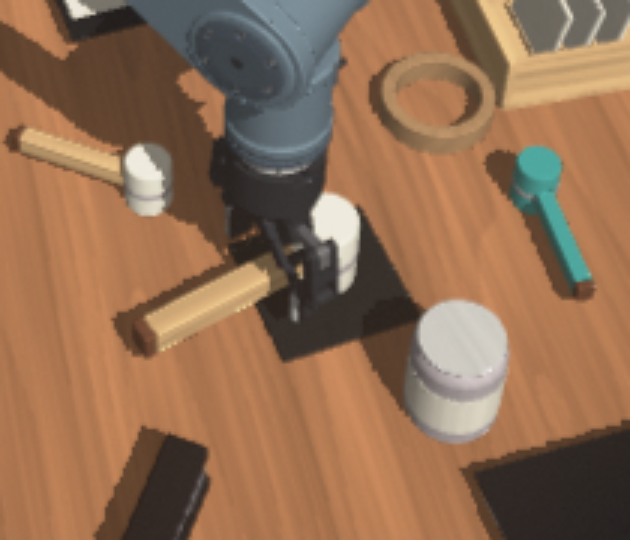

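The fingers straddle the handle just behind the head, seen in the crop at (300,265). I'll nudge over slightly and close.

Request:
drive_tool:
  motion:
    - {"tx": -1, "ty": 2, "tz": 1, "ax": 0, "ay": 0, "az": 0, "grip": 0.0}
    - {"tx": 0, "ty": 0, "tz": 0, "ax": 0, "ay": 0, "az": 0, "grip": -0.4}
    - {"tx": 0, "ty": 0, "tz": 0, "ax": 0, "ay": 0, "az": 0, "grip": -1}
    - {"tx": 0, "ty": 0, "tz": 0, "ax": 0, "ay": 0, "az": 0, "grip": -1}
    - {"tx": 0, "ty": 0, "tz": 0, "ax": 0, "ay": 0, "az": 0, "grip": -1}
    - {"tx": 0, "ty": 0, "tz": 0, "ax": 0, "ay": 0, "az": 0, "grip": -1}
    - {"tx": 0, "ty": 0, "tz": 0, "ax": 0, "ay": 0, "az": 0, "grip": -1}
  newtons: 115

```text
clock: 6.9
tcp_pos: [0.5232, -0.3334, 0.0452]
eef_rot: [3.141, -0.0, 0.322]
wrist_force: [-1.5, 1.2, 5.3]
width: 0.0205
finger_force: 112.2
```

Run:
```python
from h import *
s=monitor.observe();print({k:np.round(v,4).tolist() for k,v in s.items()})
```

```text
{'clock': 6.9, 'q': [-0.7584, 0.5303, 1.6098, -0.0, 1.0008, 0.4906], 'joint_velocities': [0.0003, 0.0011, 0.0009, 0.002, -0.0015, 0.0001], 'tau': [-0.0262, -51.3206, -27.2103, 0.0129, -0.5992, 0.0261], 'tcp_pos': [0.5232, -0.3334, 0.0452], 'eef_rot': [3.1409, -0.0003, 0.3218], 'wrist_force': [-1.4842, 1.1576, 5.2685], 'moment': [0.2008, 0.1717, 0.055], 'finger_force': 112.2041, 'width': 0.0205}
```

Request:
drive_tool:
  motion:
    - {"tx": 0, "ty": 0, "tz": -9, "ax": 0, "ay": 0, "az": 0, "grip": -1}
    - {"tx": 0, "ty": 0, "tz": -30, "ax": 0, "ay": 0, "az": 0, "grip": -1}
    - {"tx": 0, "ty": 0, "tz": -50, "ax": 0, "ay": 0, "az": 0, "grip": -1}
    - {"tx": 0, "ty": 0, "tz": -50, "ax": 0, "ay": 0, "az": 0, "grip": -1}
    - {"tx": 0, "ty": 0, "tz": -40, "ax": 0, "ay": 0, "az": 0, "grip": -1}
    - {"tx": 0, "ty": 0, "tz": -10, "ax": 0, "ay": 0, "az": 0, "grip": -1}
    - {"tx": 0, "ty": 0, "tz": 0, "ax": 0, "ay": 0, "az": 0, "grip": -1}

```text
clock: 7.78
tcp_pos: [0.5227, -0.3329, 0.2326]
eef_rot: [-3.141, 0.0, 0.322]
wrist_force: [0.8, -0.9, -2.8]
width: 0.02
finger_force: 112.7
```

Request:
drive_tool:
  motion:
    - {"tx": 4, "ty": -18, "tz": 0, "ax": 0, "ay": 0, "az": 0, "grip": -1}
    - {"tx": 8, "ty": -37, "tz": 0, "ax": 0, "ay": 0, "az": 0, "grip": -1}
    - {"tx": 9, "ty": -42, "tz": 0, "ax": 0, "ay": 0, "az": 0, "grip": -1}
    - {"tx": 9, "ty": -42, "tz": 0, "ax": 0, "ay": 0, "az": 0, "grip": -1}
    - {"tx": 9, "ty": -42, "tz": 0, "ax": 0, "ay": 0, "az": 0, "grip": -1}
    - {"tx": 9, "ty": -42, "tz": 0, "ax": 0, "ay": 0, "az": 0, "grip": -1}
    - {"tx": 9, "ty": -42, "tz": 0, "ax": 0, "ay": 0, "az": 0, "grip": -1}
    - {"tx": 9, "ty": -42, "tz": 0, "ax": 0, "ay": 0, "az": 0, "grip": -1}
    - {"tx": 6, "ty": -28, "tz": 0, "ax": 0, "ay": 0, "az": 0, "grip": -1}
    - {"tx": 3, "ty": -12, "tz": 0, "ax": 0, "ay": 0, "az": 0, "grip": -1}

```text
clock: 9.02
tcp_pos: [0.4825, 0.022, 0.2314]
eef_rot: [-3.14, 0.003, 0.324]
wrist_force: [-0.3, -0.3, -1.8]
width: 0.0205
finger_force: 112.9
```

Request:
drive_tool:
  motion:
    - {"tx": 0, "ty": 0, "tz": 0, "ax": 0, "ay": 0, "az": 0, "grip": -1}
    - {"tx": 0, "ty": 0, "tz": 0, "ax": 0, "ay": 0, "az": 0, "grip": -1}

```text
clock: 9.28
tcp_pos: [0.4843, 0.019, 0.2329]
eef_rot: [3.141, 0.001, 0.321]
wrist_force: [-0.8, -0.1, -2.7]
width: 0.0204
finger_force: 112.9
```

Run:
```python
from h import *
for n in ('side','top'):
    p,d=snap(n)
    A=cloud(n,d,np.ones(d.shape,bool))
    q=A[(np.hypot(A[:,0]-.53,A[:,1]-.034)<.05)&(A[:,2]>.255)&(A[:,2]<.275)]
    if len(q): print(n,len(q),q.mean(0).round(4),cv2.minEnclosingCircle(q[:,:2].astype(np.float32)))
    if n=='side': cv2.imwrite('pics/s3.png',cv2.resize(p[120:300,220:430],None,fx=3,fy=3)[:,:,::-1])
s=monitor.observe();print({k:np.round(v,4).tolist() for k,v in s.items()})
```

```text
side 173 [0.5365 0.0308 0.2623] ((0.5293331742286682, 0.03243862837553024), 0.031009336933493614)
{'clock': 9.375, 'q': [-0.2066, -0.004, 1.849, -0.0003, 1.2969, 1.0439], 'joint_velocities': [-0.001, -0.0024, -0.0002, 0.0032, 0.0027, 0.0014], 'tau': [0.2653, -35.5564, -35.658, 0.0536, -0.0645, -0.0052], 'tcp_pos': [0.4844, 0.0187, 0.2331], 'eef_rot': [3.1415, 0.0004, 0.3204], 'wrist_force': [0.8026, -0.2172, -2.7416], 'moment': [0.0154, 0.0781, -0.0086], 'finger_force': 112.8867, 'width': 0.0208}
```

View pics/s3.png

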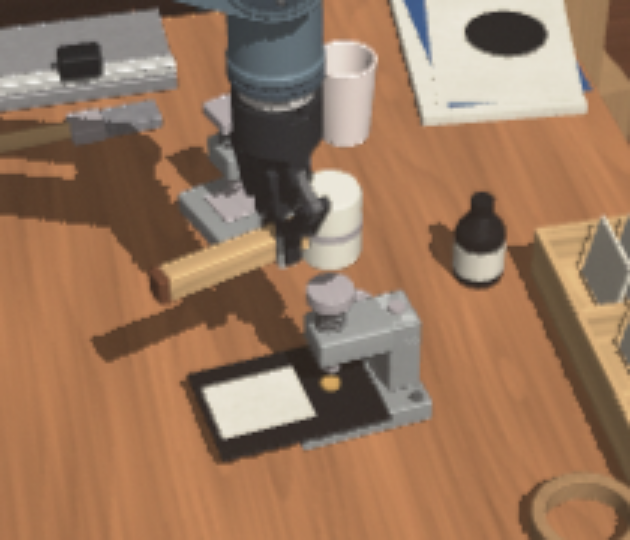

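The mallet is upright, with its head at crop (332,220) directly over the round cap at (330,293). Strike now.

Request:
drive_tool:
  motion:
    - {"tx": 0, "ty": 0, "tz": 20, "ax": 0, "ay": 0, "az": 0, "grip": -1}
    - {"tx": 0, "ty": 0, "tz": 47, "ax": 0, "ay": 0, "az": 0, "grip": -1}
    - {"tx": 0, "ty": 0, "tz": 0, "ax": 0, "ay": 0, "az": 0, "grip": -1}

```text
clock: 9.75
tcp_pos: [0.4836, 0.0186, 0.165]
eef_rot: [-3.141, 0.003, 0.32]
wrist_force: [-3.5, -1.4, 3.8]
width: 0.0205
finger_force: 123.9
```

Run:
```python
from h import *
s=monitor.observe();print({k:np.round(v,4).tolist() for k,v in s.items()})
p,d=snap('side')
cv2.imwrite('pics/s4.png',cv2.resize(p[120:300,220:430],None,fx=3,fy=3)[:,:,::-1])
A=cloud('side',d,np.ones(d.shape,bool))
q=A[(np.hypot(A[:,0]-.53,A[:,1]-.034)<.035)&(A[:,2]>.18)&(A[:,2]<.215)]
t=q[q[:,2]>np.percentile(q[:,2],95)-.008];print(len(t),t.mean(0),np.percentile(q[:,2],[50,90,99]))
a=t-t.mean(0); print('normal',np.linalg.svd(a)[2][2])
```

```text
{'clock': 9.75, 'q': [-0.207, 0.0813, 1.9104, -0.0009, 1.1526, 1.044], 'joint_velocities': [0.003, -0.0251, -0.0241, -0.0042, 0.0461, -0.0004], 'tau': [0.5706, -33.585, -31.5546, 0.6418, -1.7406, 0.0164], 'tcp_pos': [0.4836, 0.0186, 0.165], 'eef_rot': [-3.141, 0.0028, 0.3202], 'wrist_force': [-3.5187, -1.3577, 3.7724], 'moment': [-0.1746, 0.6443, 0.0201], 'finger_force': 123.8896, 'width': 0.0205}
156 [0.53224691 0.02917089 0.20397561] [0.20234933 0.20647626 0.20916071]
normal [ 0.05670072  0.05449489 -0.99690287]
```

View pics/s4.png

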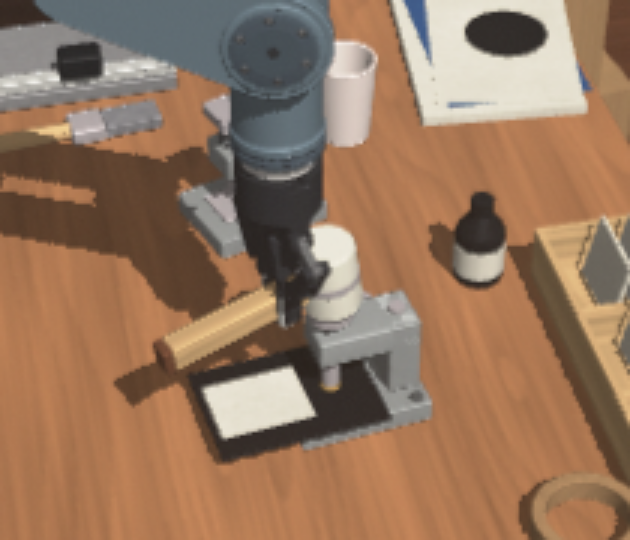

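The pin is now down on the eyelet, at crop (331,385), and the head has tilted a few degrees in the grip. Next I check the plunger depth from the cap's depth points.

Run:
```python
from h import *
p,d=snap('side')
A=cloud('side',d,np.ones(d.shape,bool))
r=np.hypot(A[:,0]-.5305,A[:,1]-.034)
q=(r<.034)&(A[:,2]<.16)&(A[:,2]>.095)&(A[:,1]<.03)
for z in np.arange(.096,.16,.003):
    k=q&(abs(A[:,2]-z)<.0015)
    if k.any(): print(z.round(3),k.sum(),np.sort(r[k])[-6:].round(3),A[k][:,1].min().round(3))
m=vision.camera_model('side');T=np.array(m['cam_to_world']);K=np.array(m['mtx'])
for h in(.15,.135,.13,.115):
  for nm,dy in(('front',-.022),):
    c=np.linalg.inv(T)@[.5305,.034+dy,h,1];u=K@c[:3]/c[2];print(h,((u[:2]-[220,120])*3).round(0))
cv2.imwrite('pics/s5.png',cv2.resize(p[190:250,305:375],None,fx=8,fy=8,interpolation=cv2.INTER_CUBIC)[:,:,::-1])
```

```text
0.096 8 [0.025 0.026 0.026 0.027 0.029 0.031] 0.007
0.099 20 [0.026 0.027 0.028 0.029 0.031 0.032] 0.008
0.102 37 [0.03  0.03  0.03  0.03  0.033 0.033] 0.006
0.105 38 [0.028 0.028 0.029 0.03  0.032 0.034] 0.009
0.108 13 [0.022 0.023 0.026 0.031 0.033 0.033] 0.008
0.111 5 [0.014 0.015 0.018 0.023 0.029] 0.008
0.114 1 [0.016] 0.018
0.117 3 [0.018 0.019 0.021] 0.016
0.12 10 [0.021 0.021 0.021 0.021 0.021 0.021] 0.013
0.123 12 [0.021 0.021 0.021 0.022 0.023 0.024] 0.011
0.126 7 [0.02  0.021 0.022 0.022 0.022 0.023] 0.012
0.129 5 [0.021 0.021 0.022 0.023 0.024] 0.012
0.132 3 [0.023 0.024 0.027] 0.008
0.135 7 [0.023 0.023 0.024 0.026 0.026 0.026] 0.008
0.138 11 [0.027 0.028 0.028 0.028 0.028 0.028] 0.006
0.141 13 [0.028 0.028 0.029 0.029 0.029 0.032] 0.003
0.144 17 [0.029 0.029 0.029 0.029 0.029 0.031] 0.004
0.147 15 [0.028 0.028 0.029 0.029 0.03  0.03 ] 0.005
0.15 18 [0.029 0.03  0.03  0.03  0.031 0.033] 0.001
0.153 13 [0.028 0.029 0.029 0.029 0.03  0.031] 0.003
0.156 13 [0.029 0.029 0.03  0.03  0.031 0.032] 0.003
0.159 14 [0.028 0.028 0.029 0.029 0.03  0.032] 0.004
0.15 [335. 303.]
0.135 [335. 315.]
0.13 [335. 320.]
0.115 [335. 332.]
```

View pics/s5.png

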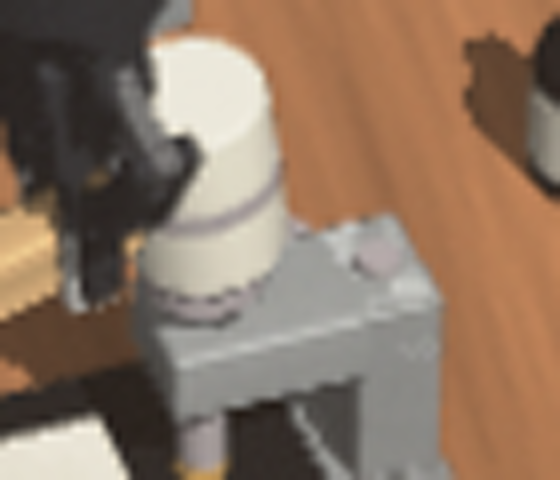

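In the crop, the cap at (205,300) is pinned against the arm, and its top reads about 0.130, which is fully down. I'll lift off and measure the tilt.

Request:
drive_tool:
  motion:
    - {"tx": 0, "ty": 0, "tz": -25, "ax": 0, "ay": 0, "az": 0, "grip": -1}
    - {"tx": 0, "ty": 0, "tz": -40, "ax": 0, "ay": 0, "az": 0, "grip": -1}
    - {"tx": 0, "ty": 0, "tz": -20, "ax": 0, "ay": 0, "az": 0, "grip": -1}
    - {"tx": 0, "ty": 0, "tz": 0, "ax": 0, "ay": 0, "az": 0, "grip": -1}
    - {"tx": 0, "ty": 0, "tz": 0, "ax": 0, "ay": 0, "az": 0, "grip": -1}

```text
clock: 10.48
tcp_pos: [0.4839, 0.0196, 0.2503]
eef_rot: [-3.141, 0.001, 0.321]
wrist_force: [-0.2, 0.7, -2.6]
width: 0.0205
finger_force: 123.1
```

Run:
```python
from h import *
p,d=snap('side')
A=cloud('side',d,np.ones(d.shape,bool))
q=A[(np.hypot(A[:,0]-.5305,A[:,1]-.034)<.024)&(A[:,2]>.12)&(A[:,2]<.165)];print('cap top',np.percentile(q[:,2],[50,90,98]).round(4))
c=np.array([np.cos(.32),np.sin(.32)]);s=monitor.observe();t=np.array(s['tcp_pos']);print(t.round(4),s['eef_rot'],s['wrist_force'])
B=A-t; al=B[:,:2]@c; la=B[:,:2]@[-c[1],c[0]]
h=(al>.015)&(al<.09)&(abs(la)<.035)&(B[:,2]>.0)&(B[:,2]<.06)
z=B[h][:,2]; print('head top',np.percentile(z,[50,90,99]).round(4))
tp=B[h]; tp=tp[tp[:,2]>np.percentile(z,97)-.009]
k=(al<-.03)&(al>-.14)&(abs(la)<.02)&(abs(B[:,2])<.04)
top=[]
for a in np.arange(-.135,-.03,.012):
    kk=k&(abs(al-a)<.006)
    if kk.sum()>5: top.append((a,np.percentile(B[kk][:,2],90)))
top=np.array(top);print(top.round(4).tolist());print('handle pitch',np.arctan(np.polyfit(top[:,0],top[:,1],1)[0]))
cv2.imwrite('pics/s6.png',cv2.resize(p[90:270,220:430],None,fx=3,fy=3)[:,:,::-1])
```

```text
cap top [0.1475 0.1514 0.1535]
[0.4836 0.0197 0.2499] [-3.14043354e+00  1.88198046e-03  3.21489239e-01] [-0.16012868 -0.29411006 -2.90769142]
head top [0.036  0.0414 0.043 ]
[[-0.123, -0.0033], [-0.111, -0.0026], [-0.099, -0.0005], [-0.087, -0.0006], [-0.075, 0.0016], [-0.063, 0.004], [-0.051, 0.0053], [-0.039, 0.007]]
handle pitch 0.12574362349289767
```

View pics/s6.png

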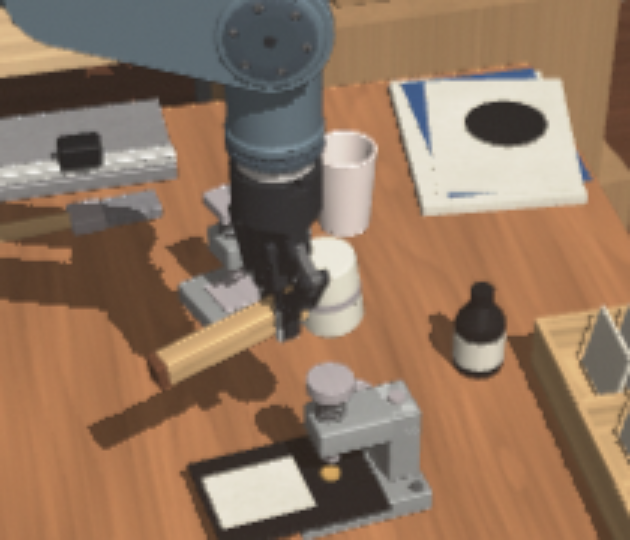

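The plunger has sprung back up, with the cap top at about 0.150 and the cap at crop (330,382). The mallet slipped about 0.12 rad in the grip, so I'll carry it back and level it before setting it down.

Request:
drive_tool:
  motion:
    - {"tx": -4, "ty": 18, "tz": 0, "ax": 0, "ay": 0, "az": 0, "grip": -1}
    - {"tx": -8, "ty": 37, "tz": 0, "ax": 0, "ay": 0, "az": 0, "grip": -1}
    - {"tx": -9, "ty": 42, "tz": 0, "ax": 0, "ay": 0, "az": 0, "grip": -1}
    - {"tx": -9, "ty": 42, "tz": 0, "ax": 0, "ay": 0, "az": 0, "grip": -1}
    - {"tx": -9, "ty": 42, "tz": 0, "ax": 0, "ay": 0, "az": 0, "grip": -1}
    - {"tx": -9, "ty": 42, "tz": 0, "ax": 0, "ay": 0, "az": 0, "grip": -1}
    - {"tx": -9, "ty": 42, "tz": 0, "ax": 0, "ay": 0, "az": 0, "grip": -1}
    - {"tx": -9, "ty": 42, "tz": 0, "ax": 0, "ay": 0, "az": 0, "grip": -1}
    - {"tx": -6, "ty": 28, "tz": 0, "ax": 0, "ay": 0, "az": 0, "grip": -1}
    - {"tx": -3, "ty": 12, "tz": 0, "ax": 0, "ay": 0, "az": 0, "grip": -1}

```text
clock: 11.78
tcp_pos: [0.522, -0.3354, 0.2499]
eef_rot: [-3.14, 0.001, 0.32]
wrist_force: [0.4, 0.6, -3.6]
width: 0.0206
finger_force: 123.0
```

Request:
drive_tool:
  motion:
    - {"tx": 0, "ty": 0, "tz": 40, "ax": 0, "ay": 0, "az": 0, "grip": -1}
    - {"tx": 0, "ty": 0, "tz": 50, "ax": 0, "ay": 0, "az": 0, "grip": -1}
    - {"tx": 0, "ty": 0, "tz": 40, "ax": 0, "ay": 0, "az": 0, "grip": -1}
    - {"tx": 0, "ty": 0, "tz": 20, "ax": 0, "ay": -0.06, "az": 0, "grip": -1}
    - {"tx": 0, "ty": 0, "tz": 0, "ax": 0, "ay": -0.06, "az": 0, "grip": -1}
    - {"tx": 0, "ty": 0, "tz": 0, "ax": 0, "ay": 0, "az": 0, "grip": -1}
    - {"tx": 0, "ty": 0, "tz": 0, "ax": 0, "ay": 0, "az": 0, "grip": -1}

```text
clock: 12.65
tcp_pos: [0.523, -0.3331, 0.1014]
eef_rot: [3.141, 0.119, 0.322]
wrist_force: [-0.3, -0.1, -3.1]
width: 0.0202
finger_force: 123.0
```

Run:
```python
from h import *
p,d=snap('side')
A=cloud('side',d,np.ones(d.shape,bool))
c=np.array([np.cos(.32),np.sin(.32)]);s=monitor.observe();t=np.array(s['tcp_pos']);print(t.round(4),np.round(s['eef_rot'],3),s['wrist_force'])
B=A-t; al=B[:,:2]@c; la=B[:,:2]@[-c[1],c[0]]
h=(al>.015)&(al<.09)&(abs(la)<.035)&(B[:,2]>.02)&(B[:,2]<.06)
z=A[h][:,2]; print('head top z',np.percentile(z,[50,90,99]).round(4))
k=(al<-.03)&(al>-.14)&(abs(la)<.02)&(abs(B[:,2])<.04)
top=[]
for a in np.arange(-.123,-.03,.012):
    kk=k&(abs(al-a)<.006)
    if kk.sum()>5: top.append((a,np.percentile(B[kk][:,2],90)))
top=np.array(top);print(top.round(4).tolist());print('handle pitch',np.arctan(np.polyfit(top[:,0],top[:,1],1)[0]))
cv2.imwrite('pics/s7.png',cv2.resize(p[260:440,270:480],None,fx=3,fy=3)[:,:,::-1])
```

```text
[ 0.5229 -0.3332  0.1016] [3.141 0.119 0.322] [ 0.23661207  0.2994053  -3.13232781]
head top z [0.1337 0.1371 0.1428]
[[-0.123, 0.0096], [-0.111, 0.0102], [-0.099, 0.0106], [-0.087, 0.0103], [-0.075, 0.0112], [-0.063, 0.0106], [-0.051, 0.012], [-0.039, 0.0112]]
handle pitch 0.02011968548618508
```

View pics/s7.png

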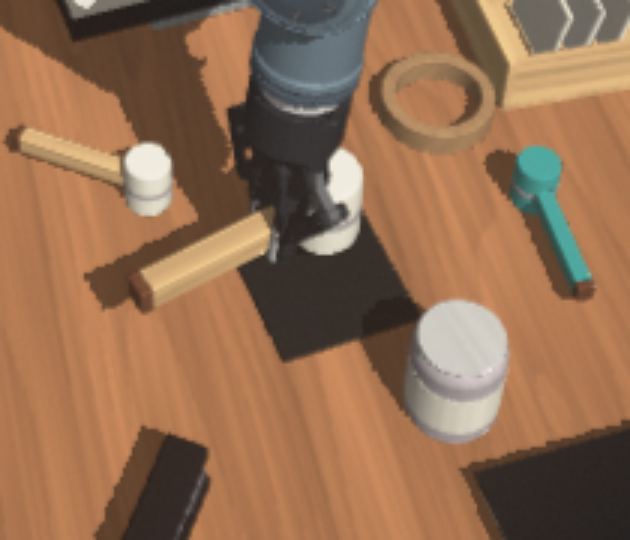

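Almost level now, within about 0.02 rad, and over the pad. Lowering.

Request:
drive_tool:
  motion:
    - {"tx": 3, "ty": 0, "tz": 25, "ax": 0, "ay": -0.015, "az": 0, "grip": -1}
    - {"tx": 2.6, "ty": 0, "tz": 19, "ax": 0, "ay": 0, "az": 0, "grip": -1}
    - {"tx": 0.8, "ty": 0, "tz": 6, "ax": 0, "ay": 0, "az": 0, "grip": -1}
    - {"tx": 0.4, "ty": 0, "tz": 3, "ax": 0, "ay": 0, "az": 0, "grip": -1}
    - {"tx": 0.2, "ty": 0, "tz": 1.5, "ax": 0, "ay": 0, "az": 0, "grip": -1}
    - {"tx": 0, "ty": 0, "tz": 0, "ax": 0, "ay": 0, "az": 0, "grip": -1}

```text
clock: 13.45
tcp_pos: [0.5232, -0.3335, 0.0469]
eef_rot: [3.141, 0.134, 0.322]
wrist_force: [0.3, -0.1, -2.7]
width: 0.02
finger_force: 123.0
```

Request:
drive_tool:
  motion:
    - {"tx": 0.1, "ty": 0, "tz": 1, "ax": 0, "ay": 0, "az": 0, "grip": -1}
    - {"tx": 0.1, "ty": 0, "tz": 1, "ax": 0, "ay": 0, "az": 0, "grip": -1}
    - {"tx": 0, "ty": 0, "tz": 0, "ax": 0, "ay": 0, "az": 0, "grip": -1}

```text
clock: 13.82
tcp_pos: [0.5228, -0.3332, 0.0443]
eef_rot: [-3.142, 0.135, 0.322]
wrist_force: [0.0, -0.5, -2.7]
width: 0.0204
finger_force: 123.0
```

Request:
drive_tool:
  motion:
    - {"tx": 0.1, "ty": 0, "tz": 1, "ax": 0, "ay": 0, "az": 0, "grip": -1}
    - {"tx": 0, "ty": 0, "tz": 0, "ax": 0, "ay": 0, "az": 0, "grip": -1}

```text
clock: 14.08
tcp_pos: [0.5229, -0.3333, 0.0434]
eef_rot: [3.141, 0.135, 0.322]
wrist_force: [0.2, 0.0, -1.0]
width: 0.0204
finger_force: 123.1
```

Request:
drive_tool:
  motion:
    - {"tx": 0, "ty": 0, "tz": 0.5, "ax": 0, "ay": 0, "az": 0, "grip": -1}
    - {"tx": 0, "ty": 0, "tz": 0, "ax": 0, "ay": 0, "az": 0, "grip": -0.3}
    - {"tx": 0, "ty": 0, "tz": 0, "ax": 0, "ay": 0, "az": 0, "grip": 0.2}
    - {"tx": 0, "ty": 0, "tz": 0, "ax": 0, "ay": 0, "az": 0, "grip": 0.6}
    - {"tx": 0, "ty": 0, "tz": 0, "ax": 0, "ay": 0, "az": 0, "grip": 0.6}
    - {"tx": 0, "ty": 0, "tz": 0, "ax": 0, "ay": 0, "az": 0, "grip": 0.6}

```text
clock: 14.82
tcp_pos: [0.5227, -0.3333, 0.0428]
eef_rot: [-3.142, 0.135, 0.322]
wrist_force: [1.0, 0.3, 0.1]
width: 0.0683
finger_force: 0.0
```

Request:
drive_tool:
  motion:
    - {"tx": -1.4, "ty": 0, "tz": -10, "ax": 0, "ay": 0, "az": 0, "grip": 0.6}
    - {"tx": -4, "ty": 0, "tz": -30, "ax": 0, "ay": 0, "az": 0, "grip": 0.6}
    - {"tx": -7, "ty": 0, "tz": -50, "ax": 0, "ay": 0, "az": 0, "grip": 0.6}
    - {"tx": -7, "ty": 0, "tz": -50, "ax": 0, "ay": 0, "az": 0, "grip": 0.6}
    - {"tx": -7, "ty": 0, "tz": -50, "ax": 0, "ay": 0, "az": 0, "grip": 0.6}
    - {"tx": -20, "ty": -40, "tz": 0, "ax": 0, "ay": 0, "az": 0, "grip": 0.6}
    - {"tx": -30, "ty": -50, "tz": 0, "ax": 0, "ay": 0, "az": 0, "grip": 0.6}
    - {"tx": -30, "ty": -50, "tz": 0, "ax": 0, "ay": 0, "az": 0, "grip": 0.6}
    - {"tx": 0, "ty": 0, "tz": 0, "ax": 0, "ay": 0, "az": 0, "grip": 0.6}

```text
clock: 15.95
tcp_pos: [0.4001, -0.2228, 0.2456]
eef_rot: [-3.14, 0.136, 0.323]
wrist_force: [0.1, -0.1, 0.5]
width: 0.0682
finger_force: 0.0
```

Run:
```python
from h import *
p,d=snap('side','s8.png')
A=cloud('side',d,np.ones(d.shape,bool))
h=A[(np.hypot(A[:,0]-.569,A[:,1]+.32)<.05)&(A[:,2]>.066)&(A[:,2]<.09)]
print(h.mean(0).round(4),cv2.minEnclosingCircle(h[:,:2].astype(np.float32)))
q=A[(np.hypot(A[:,0]-.5305,A[:,1]-.034)<.024)&(A[:,2]>.12)&(A[:,2]<.165)];print('cap top',np.percentile(q[:,2],[50,90]).round(4))
s=monitor.observe();print(s['clock'],s['tcp_pos'],s['width'])
```

```text
[ 0.5659 -0.3228  0.0745] ((0.5674722790718079, -0.3214440643787384), 0.02880273386836052)
cap top [0.1475 0.1514]
16.0 [ 0.40198153 -0.22476031  0.24637052] 0.0685892911625394
```

View pics/s8.png

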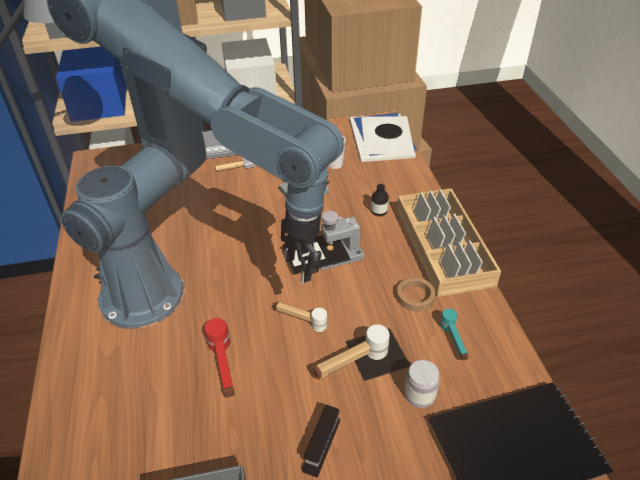

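The mallet stands on the pad with its head at (377,340), the plunger is up with its cap at (330,217), and the gripper is clear.

```bash
python3 -c "
from bench import order
print(order.finish_job())"
```

```text
the job is handed in; nothing more can be done
None
```

The eyelet setter got one brisk blow that, by the depth readings, drove its plunger fully down; the plunger sprang back, the mallet stands on its pad again, and I handed the job in at about 16 s (no verdict came back).

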